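Find the rocking module cover on a receiver chassis and press it home

ROBOT

A 7-joint arm with a two-finger parallel gripper is mounted at the origin on the work surface. World frame = base frame: x ahead of the robot, y to its left, z up, the work surface at z = 0. Lengths are in m, angles in rad, forces in N, time in s.
With the tool pointing down it reaches from about 0.35 to 0.9 m from the base axis. Payload 19.9 kg.
Tool frame: the origin (TCP) lies on the centre line of the jaws, within the pads' length; the fingertips stand 8 mm ahead of it and the grasp point (between the pads) lies 11 mm behind it (tips_ahead is the distance from the TCP to the fingertips, in m); z points along the fingers, y is the line along which they close (so a half turn about z gives the same grasp; the last joint's range is limited). The gripper opens to 94 mm and grips with 3 to 60 N. Pads are 16 mm wide; open, the fingers measure 119 mm over their backs; the gripper's body (75 mm by 177 mm) begins 78 mm behind the grasp point.
Start: joints at [-0.042, 0.417, -0.01, 1.614, 0.005, 1.111, -0.053], TCP at [0.625, 0, 0.185] pointing down, gripper open.
Joint ranges: [-2.81, 2.81], [-0.39, 2.02], [-1.27, 1.25], [0.06, 2.57], [-1.19, 4.33], [0.19, 2], [-2.82, 2.82]. Speed limits (rad/s): [1.89, 1.89, 2.39, 2.39, 3.01, 3.01, 3.01].

INTERFACE

Orientations are given as a rotation vector (axis times angle).
In Python, from cell import * gives the robot as it stands.
- The arm moves only by the tool arm_command, never from a script. Its argument "steps" is a list of rows, each an object of numbers: "fingers": the opening in per cent of the stroke, from 0 (shut) to 100 (fully open); "x", "y", "z": the shift along the tool's x, y, z in mm; "ax", "ay", "az": the turn, a rotation vector about the tool's x, y, z in rad. A call has 1 to 20 rows; each row shifts and turns the commanded pose from where the row before left it, along the tool's axes as they then stand; what a row does not reach is not made up. A row lasts 1/10 s, in which the tool goes at most 50 mm and 8.59 degrees, less where a joint would pass 70% of its speed; a pose out of reach is approached as far as the arm can. A call is refused whole if a number of a shift passes 50 or a number of a turn 0.15, either way. A call with a gripper value outside its range is refused whole. The fingers move at their own pace and stop on an object; "squeeze" is the grip in N (left out, the last holds). Time passes only in rows, so rows that do not move let the fingers close. It gives the time, the measured TCP pose, the force, the opening and the grip force at its end, in the units of the state.
- read_state(): the state, without advancing time (a new reading comes with each control period).
- read_camera(name): name is "scene" or "side" or "wrist"; returns the picture (480x640x3 uint8, blue, green, red); there is no depth.
- camera_model(name): a dict with "mtx" (3x3 intrinsics, pixels), "k1" (the pictures are not rectified: a ray, as slopes to the right and down, at radius r is drawn at 1 + k1 r^2 times it, then the intrinsics apply), "rvec" (rotation vector, rad) and "tvec" (3), from world to camera coordinates, as OpenCV has them; the wrist camera has in their place "hand_eye" (4x4, takes a point from camera to tool coordinates, whose origin is the TCP and whose axes are the flange's). Camera axes: x right, y down, z forward; pixel columns grow to the right and rows downward; lengths in m; the calibration is good to about 2 mm. A picture is of the moment at which its call begins: read the wrist's pose just before it. camera_model takes no time and is no camera call.
- sign_off(): hands the job in; it is judged then, once.
The state is a dict: "time": time; "joint_positions": joint angles; "qvel": joint speeds; "tau": joint torques, N m; "ee_pos": TCP position; "tool_rot": TCP orientation; "force": force on the tool from outside, world axes, zero at the start; "wrist_torque": the same for the moment, N m; "gripper_width": finger opening in m; "finger_force": force on a finger pad.
Only numpy, scipy, OpenCV 4.12 (cv2) and the standard library are available. Lean on these libraries where they do the work, as an engineer would, in place of code of your own. Each camera call takes 0.05 s, during which the arm holds its last target. There are 200 camera calls.

TASK

One of the four square covers on the grey receiver chassis was not pushed home. Press near the edge of the covers with a fingertip to find the one that rocks, then press that one down in the middle until it is fully home, and take the hand away. Press only, do not force anything: no cover may be lifted or taken out, and leave the parts standing around and between the covers where they are.

Things in the scene. Friction and masses are not known exactly. Their poses are not given: they have to be found in the camera images.
- cover_a: one of four identical square push-fit covers of bare aluminium, 70 x 70 mm, 20 mm high, about 90 g, a small dark dot in the middle of the flat top and a thin dark line square around it. Each stands in a 74 mm square opening of the chassis, its top 10 mm above the deck (50 mm above the table). Origin: centre of the underside, 20 mm below the top; x, y along its sides, z up
- cover_b: another cover, exactly like cover_a. Any of the four may be the unseated one; all start level at the same height, so only pressing tells. A seated cover rests on a full-size rigid socket and does not give at all
- cover_c: another cover, exactly like cover_a. The unseated one (whichever it is) rests only on a 10 mm square stud under its middle: 1 to 5 N near an edge, with the middle of the fingertip 28 to 32 mm from the cover's middle, tips it until that edge is 6 mm lower (about 11 degrees), the opposite edge rising about 8 mm; let go, it falls back level
- cover_d: another cover, exactly like cover_a. When the unseated cover rocks, a broad flat finger end bears on its inner edge and so sinks only 1 to 4 mm under a light push of 4 to 5 N (more, the nearer the edge), where on a seated cover it stops within 0.5 mm of the top
- stud (a joint): how far (m) the stud under the unseated cover has been pushed in: 0 at the start, 0.006 fully home. It yields only above about 11 N (15 to 20 N steady, within 8 mm of the cover's dot, does it), has no spring and stays where left. Home, the cover is 6 mm lower than before (top 44 mm above the table; each socket has its own height) and rocks no more
- chassis: fixed grey metal chassis, 260 x 280 mm (x, y) and 40 mm high, lying on the table. Origin: centre of its underside, z up; the cover middles are at x = -50 or +50 mm and y = -54 or +54 mm from it, along its own axes; round brass connectors on its -x wall, fins on its -y wall
- capacitor: bystander: loose black can, 16 mm diameter, 25 mm high, standing on the deck (40 mm above the table) near the middle between the four covers; origin under its centre
- standoff: bystander: loose brass cylinder, 12 mm diameter, 22 mm high, standing on the deck near the middle of its -x edge; origin under its centre
- screwdriver: bystander: screwdriver lying on the table beside the chassis; origin under its middle
- flux_bottle: bystander: white bottle, 40 mm diameter, 80 mm high, on the table beside the chassis; origin under its centre
- solder_reel: bystander: metal reel, 56 mm diameter, 40 mm high, on the table beside the chassis; origin under its centre
- screw_jar: bystander: clear jar, 48 mm diameter, 50 mm high, on the table behind the chassis; origin under its centre
- parts_tray: bystander: black tray, 90 x 70 x 25 mm, on the table behind the chassis; origin under its centre
There are look-alikes about, which are no part of the job. Leave any orange, purple or turquoise look-alike of the cover_a alone.

How it is judged:
By the outcome, as a careful person would: the job done as asked, in the order asked, and still so for the second after the job is handed in, with the robot touching nothing.
It also fails if it takes over 45 s, if anything falls off the work surface, if the arm or the gripper's body presses on something with over 40 N, if the wrist force passes 120 N, or if a joint passes its speed limit or range.

## Working session

There is one attempt and no reset: what is moved stays moved. The work goes in short steps, Python scripts to look and compute and a tool call to move; the robot and the scene stay as the last step left them, time stands still between calls to the robot, and variables do not carry over. Pictures are saved under pics/ and viewed, at most 10 in all, crops included, and the job is handed in when it is done.

Besides the shell and the picture viewer there is one more tool, called after "Request:" by a JSON object that holds its "api" and its "payload". arm_command: Moves the arm, as the interface text tells. Its arguments: {"type":"object","properties":{"steps":{"type":"array","items":{"type":"object","properties":{"fingers":{"type":"number"},"x":{"type":"number"},"y":{"type":"number"},"z":{"type":"number"},"ax":{"type":"number"},"ay":{"type":"number"},"az":{"type":"number"}}}},"squeeze":{"type":"number"}},"required":["steps"]}

```bash
mkdir -p pics; ls; python3 - <<'E'
from cell import *
import cv2
s=read_state(); print(s)
for n in ("scene","wrist"):
    cv2.imwrite(f"pics/{n}0.png",read_camera(n)); print(n,camera_model(n))
E
```

```text
pics
{'time': 0.0, 'joint_positions': array([-0.04147162,  0.41795337, -0.01030189,  1.61417937,  0.00470898,
        1.11073104, -0.05302315]), 'qvel': array([-0.00107004, -0.0009662 ,  0.00074206,  0.00159032, -0.00057975,
       -0.00047915,  0.00084671]), 'tau': array([ 3.52895018e-03, -8.51262331e+01,  6.40313700e-01, -4.25991547e+01,
       -4.87577857e-02,  1.87510403e-02,  1.73272206e-04]), 'ee_pos': array([ 6.24583054e-01, -3.68698327e-05,  1.84536005e-01]), 'tool_rot': array([-2.22091490e+00, -2.22082545e+00,  1.49337294e-03]), 'force': array([ 0.64684165, -0.25411277,  0.5811608 ]), 'wrist_torque': array([-0.00099965, -0.02771798, -0.01317491]), 'finger_force': 0.0, 'gripper_width': 0.0939582847591395}
scene {'mtx': array([[468.29725753,   0.        , 315.27532163],
       [  0.        , 468.29725753, 239.8913144 ],
       [  0.        ,   0.        ,   1.        ]]), 'k1': -0.08911960717848556, 'rvec': array([ 2.08032341,  0.51601613, -0.27130085]), 'tvec': array([-0.49862993, -0.11627533,  1.03059632])}
wrist {'mtx': array([[367.62614337,   0.        , 323.78213299],
       [  0.        , 367.62614337, 244.53997574],
       [  0.        ,   0.        ,   1.        ]]), 'k1': 0.022147802016139327, 'hand_eye': array([[ 6.34735297e-04, -9.61229469e-01, -2.75748991e-01,
         8.07931014e-02],
       [ 9.99999634e-01,  7.68367345e-04, -3.76582594e-04,
         4.37241990e-05],
       [ 5.73858807e-04, -2.75748651e-01,  9.61229604e-01,
        -1.99071206e-01],
       [ 0.00000000e+00,  0.00000000e+00,  0.00000000e+00,
         1.00000000e+00]])}
```

View pics/scene0.png

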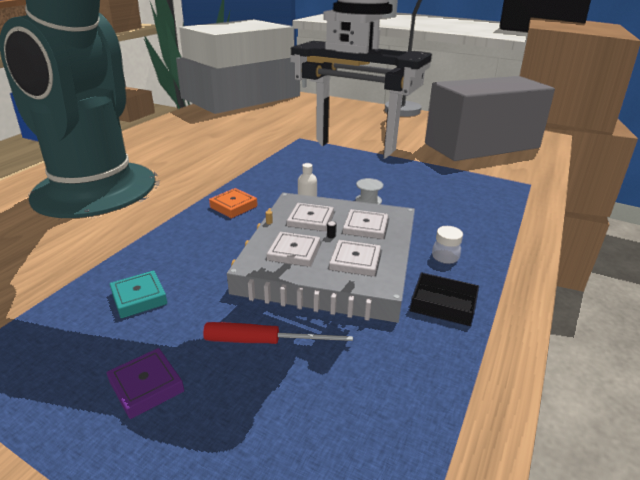

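View pics/wrist0.png

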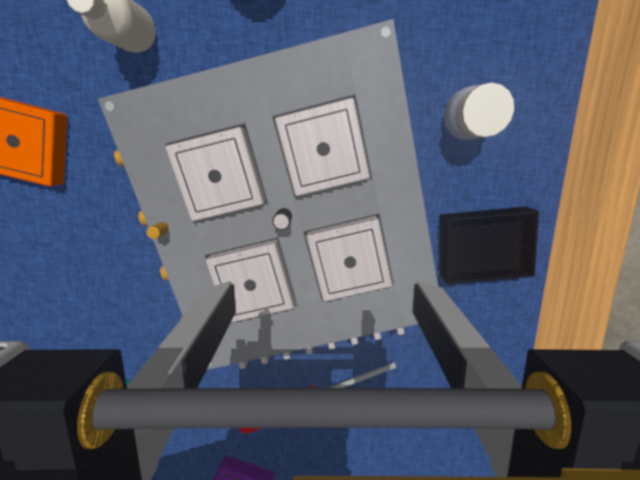

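The wrist view shows the covers' dots at about (215,176), (323,149), (250,285) and (350,262). The capacitor is between them at (282,219) and the standoff at the left edge (157,230). The orange look-alike (13,141), plus the turquoise (137,288) and purple (143,376) ones in the scene view, are off the chassis. The four bare aluminium covers on the grey chassis are the ones meant.

```bash
cat > h.py <<'E'
import cv2, numpy as np
from cell import *
from scipy.spatial.transform import Rotation as R
def ray(n,px,st=None):
    m=camera_model(n); K=m["mtx"]
    d=cv2.undistortPoints(np.array([[px]],float),K,np.array([m["k1"],0,0,0,0]))[0,0] 
    v=np.array([d[0],d[1],1.])
    if n=="wrist":
        H=m["hand_eye"]; T=R.from_rotvec(st["tool_rot"]).as_matrix()
        return st["ee_pos"]+T@H[:3,3], T@H[:3,:3]@v
    C=cv2.Rodrigues(m["rvec"])[0]; return -C.T@m["tvec"], C.T@v
def plane(o,d,z): return o+d*(z-o[2])/d[2]
def tri(o1,d1,o2,d2):
    A=np.c_[d1,-d2]; t=np.linalg.lstsq(A,o2-o1,rcond=None)[0]
    p,q=o1+t[0]*d1,o2+t[1]*d2; return (p+q)/2,np.linalg.norm(p-q)
def dot(img,g,r):
    x,y=g; c=cv2.cvtColor(img,cv2.COLOR_BGR2GRAY)[y-r:y+r+1,x-r:x+r+1]
    n,l,s,ce=cv2.connectedComponentsWithStats((c<110).astype(np.uint8))
    k=l[l.shape[0]//2,l.shape[1]//2]
    if k==0: k=1+np.argmin([np.hypot(*(ce[i]-r)) for i in range(1,n)])
    return ce[k]+[x-r,y-r],s[k,4]
E
python3 - <<'E'
from h import *
st=read_state(); w=cv2.imread("pics/wrist0.png"); s=cv2.imread("pics/scene0.png")
W=[(215,176),(323,149),(250,285),(350,262)]; S=[(311,214),(366,221),(294,245),(355,254)]
P=[]
for a,b in zip(W,S):
    pa,na=dot(w,a,12); pb,nb=dot(s,b,6)
    r1=ray("wrist",pa,st); p,e=tri(*r1,*ray("scene",pb)); q=plane(*r1,.05); P.append(q)
    print(pa,na,pb,nb,p.round(4),round(e,4),q.round(4))
P=np.array(P);c=P.mean(0)
M=np.array([[-50,54],[50,54],[-50,-54],[50,-54]])/1000
z=(M[:,0]-1j*M[:,1])@((P-c)[:,0]+1j*(P-c)[:,1]); th=np.angle(z)
Rm=np.array([[np.cos(th),-np.sin(th)],[np.sin(th),np.cos(th)]])
print(c,np.degrees(th),(c[:2]+M@Rm.T-P[:,:2]).round(4))
for n,px in(("cap",(282,221)),("stand",(155,231))): print(n,(Rm.T@(plane(*ray("wrist",px,st),.063)-c)[:2]).round(4))
E
```

```text
[214.26785714 175.73214286] 112 [310.2 212.7] 10 [0.5263 0.0489 0.0506] 0.0006 [0.5265 0.0489 0.05  ]
[322.94444444 148.59259259] 108 [365.77777778 220.        ] 9 [0.6236 0.0726 0.0503] 0.0002 [0.6236 0.0726 0.05  ]
[249.64634146 284.79268293] 82 [293.6 244.2] 15 [ 0.5521 -0.0558  0.0505] 0.0006 [ 0.5522 -0.0558  0.05  ]
[349.73033708 261.78651685] 89 [355.4 253.2] 15 [ 0.6491 -0.0321  0.0502] 0.0003 [ 0.6493 -0.0321  0.05  ]
[0.58789383 0.00839917 0.05      ] 13.75560835519617 [[ 0.      0.    ]
 [-0.      0.0001]
 [-0.0001 -0.0001]
 [ 0.     -0.0001]]
cap [-0.0002  0.0022]
stand [-0.1129  0.0202]
```

Request:
{"api": "arm_command", "payload": {"steps": [{"fingers":0,"az":-0.12},{"fingers":0,"az":-0.12},{"x":34,"y":5},{"x":34,"y":6},{"x":33,"y":5},{"z":35},{"z":35},{"z":20},{},{},{}], "squeeze": 10}}

```text
invalid input
```

```bash
cat >> h.py <<'E'
c0=np.array([.58789,.00840]); th=np.radians(13.756)
def where():
    s=read_state(); d=s["ee_pos"][:2]-c0; C,S=np.cos(th),np.sin(th)
    T=R.from_rotvec(s["tool_rot"]).as_matrix()
    print("t",round(s["time"],2),"chassis mm",(1000*np.array([C*d[0]+S*d[1],-S*d[0]+C*d[1]])).round(1),"tip z",round(1000*s["ee_pos"][2]-8,2),"F",s["force"].round(2),"w",round(s["gripper_width"],4),"yaw err",np.degrees(np.arctan2(T[1,1],T[0,1])-th).round(2),"tilt",T[2].round(3))
E
python3 -c "from h import *; where()"
```

```text
t 0.1 chassis mm [ 33.7 -16.9] tip z 176.58 F [-0.36 -1.19 -0.18] w 0.0939 yaw err -13.75 tilt [-0.    -0.001 -1.   ]
```

Request:
{"api": "arm_command", "payload": {"steps": [{"fingers":0,"az":-0.12},{"fingers":0,"az":-0.12},{"x":34,"y":5},{"x":34,"y":6},{"x":33,"y":5},{"z":35},{"z":35},{"z":20},{"z":0},{"z":0},{"z":0}], "squeeze": 10}}

```text
invalid input
```

```bash
python3 -c "from h import *; where()"
```

```text
t 0.1 chassis mm [ 33.7 -16.9] tip z 176.58 F [-0.36 -1.19 -0.18] w 0.0939 yaw err -13.75 tilt [-0.    -0.001 -1.   ]
```

Every row may need all of its fields, so I'll write them out in full.

Request:
{"api": "arm_command", "payload": {"steps": [{"fingers":0,"x":0,"y":0,"z":0,"ax":0,"ay":0,"az":-0.12},{"fingers":0,"x":0,"y":0,"z":0,"ax":0,"ay":0,"az":-0.12},{"fingers":0,"x":34,"y":5,"z":0,"ax":0,"ay":0,"az":0},{"fingers":0,"x":34,"y":6,"z":0,"ax":0,"ay":0,"az":0},{"fingers":0,"x":33,"y":5,"z":0,"ax":0,"ay":0,"az":0},{"fingers":0,"x":0,"y":0,"z":35,"ax":0,"ay":0,"az":0},{"fingers":0,"x":0,"y":0,"z":35,"ax":0,"ay":0,"az":0},{"fingers":0,"x":0,"y":0,"z":20,"ax":0,"ay":0,"az":0},{"fingers":0,"x":0,"y":0,"z":0,"ax":0,"ay":0,"az":0},{"fingers":0,"x":0,"y":0,"z":0,"ax":0,"ay":0,"az":0}], "squeeze": 10}}

```text
time: 1.1
ee_pos: [0.6166, 0.1019, 0.0956]
tool_rot: [-1.939, -2.471, 0.0]
force: [0.6, 0.0, -0.6]
gripper_width: 0.0175
finger_force: 0.0
```

```bash
python3 -c "from h import *; where()"
```

```text
t 1.1 chassis mm [50.2 84. ] tip z 87.59 F [ 0.59  0.03 -0.63] w 0.0175 yaw err -0.01 tilt [ 0. -0. -1.]
```

Request:
{"api": "arm_command", "payload": {"steps": [{"fingers":0,"x":0,"y":0,"z":15,"ax":0,"ay":0,"az":0},{"fingers":0,"x":0,"y":0,"z":10,"ax":0,"ay":0,"az":0},{"fingers":0,"x":0,"y":0,"z":6,"ax":0,"ay":0,"az":0},{"fingers":0,"x":0,"y":0,"z":3,"ax":0,"ay":0,"az":0},{"fingers":0,"x":0,"y":0,"z":0,"ax":0,"ay":0,"az":0},{"fingers":0,"x":0,"y":0,"z":0,"ax":0,"ay":0,"az":0}]}}

```text
time: 1.7
ee_pos: [0.6167, 0.102, 0.0614]
tool_rot: [1.939, 2.471, 0.0]
force: [-0.6, -0.0, -0.9]
gripper_width: 0.0006
finger_force: 0.0
```

```bash
python3 -c "from h import *; where()"
```

```text
t 1.7 chassis mm [50.2 84. ] tip z 53.42 F [-0.55 -0.01 -0.94] w 0.0006 yaw err -0.01 tilt [-0.  0. -1.]
```

Request:
{"api": "arm_command", "payload": {"steps": [{"fingers":0,"x":0,"y":0,"z":2,"ax":0,"ay":0,"az":0},{"fingers":0,"x":0,"y":0,"z":1,"ax":0,"ay":0,"az":0},{"fingers":0,"x":0,"y":0,"z":0.5,"ax":0,"ay":0,"az":0},{"fingers":0,"x":0,"y":0,"z":0,"ax":0,"ay":0,"az":0}]}}

```text
time: 2.1
ee_pos: [0.6165, 0.1019, 0.0576]
tool_rot: [-1.94, -2.471, 0.0]
force: [-0.5, -0.6, 0.4]
gripper_width: 0.0005
finger_force: 0.0
```

```bash
python3 -c "from h import *; where()"
```

```text
t 2.1 chassis mm [50. 84.] tip z 49.61 F [-0.54 -0.61  0.39] w 0.0005 yaw err -0.0 tilt [ 0. -0. -1.]
```

Request:
{"api": "arm_command", "payload": {"steps": [{"fingers":0,"x":0,"y":0,"z":0.5,"ax":0,"ay":0,"az":0},{"fingers":0,"x":0,"y":0,"z":0,"ax":0,"ay":0,"az":0}]}}

```text
time: 2.3
ee_pos: [0.6165, 0.1019, 0.0571]
tool_rot: [-1.939, -2.471, 0.0]
force: [0.2, 0.3, -0.2]
gripper_width: 0.0006
finger_force: 0.0
```

```bash
python3 -c "from h import *; where()"
```

```text
t 2.3 chassis mm [50. 84.] tip z 49.09 F [ 0.24  0.33 -0.25] w 0.0006 yaw err -0.0 tilt [-0. -0. -1.]
```

Request:
{"api": "arm_command", "payload": {"steps": [{"fingers":0,"x":0,"y":0,"z":0.5,"ax":0,"ay":0,"az":0},{"fingers":0,"x":0,"y":0,"z":0,"ax":0,"ay":0,"az":0}]}}

```text
time: 2.5
ee_pos: [0.6165, 0.1019, 0.0566]
tool_rot: [-1.94, -2.471, 0.0]
force: [-0.9, 0.2, -0.3]
gripper_width: 0.0005
finger_force: 0.0
```

```bash
python3 -c "from h import *; where()"
```

```text
t 2.5 chassis mm [50. 84.] tip z 48.57 F [-0.87  0.24 -0.31] w 0.0005 yaw err -0.01 tilt [-0. -0. -1.]
```

Request:
{"api": "arm_command", "payload": {"steps": [{"fingers":0,"x":0,"y":0,"z":0.5,"ax":0,"ay":0,"az":0},{"fingers":0,"x":0,"y":0,"z":0,"ax":0,"ay":0,"az":0}]}}

```text
time: 2.7
ee_pos: [0.6165, 0.1019, 0.0561]
tool_rot: [-1.939, -2.471, 0.0]
force: [-0.5, -0.6, 0.3]
gripper_width: 0.0007
finger_force: 0.0
```

```bash
python3 - <<'E'
from h import *
where(); im=read_camera("wrist"); s=read_camera("side"); sc=read_camera("scene"); where()
cv2.imwrite("pics/w1.png",im); cv2.imwrite("pics/s1.png",s)
cv2.imwrite("pics/v1.png",cv2.resize(np.vstack([sc[170:310,220:420]]),None,fx=4,fy=4,interpolation=2))
E
```

```text
t 2.7 chassis mm [50. 84.] tip z 48.06 F [-0.54 -0.59  0.32] w 0.0007 yaw err -0.0 tilt [-0. -0. -1.]
t 2.85 chassis mm [50. 84.] tip z 48.12 F [-0.16  0.31  0.2 ] w 0.0004 yaw err -0.01 tilt [-0. -0. -1.]
```

View pics/v1.png

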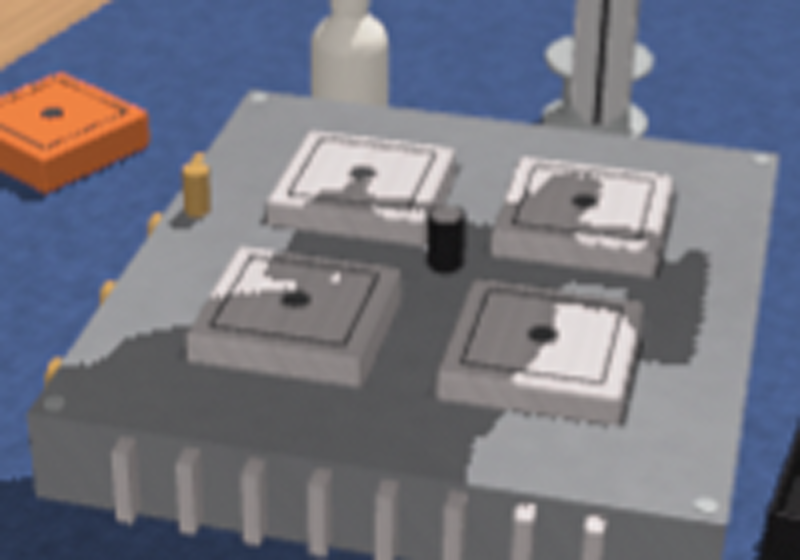

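```bash
python3 - <<'E'
from h import *
s=read_state(); m=camera_model("scene"); T=R.from_rotvec(s["tool_rot"]).as_matrix()
for z in (.008,-.05): 
    p=s["ee_pos"]+T@[0,0,z]; q=cv2.projectPoints(p[None],m["rvec"],m["tvec"],m["mtx"],np.array([m["k1"],0,0,0,0]))[0].ravel(); print(q,(q-[220,170])*4)
o,_=ray("scene",(320,240)); print(o)
a=cv2.imread("pics/w1.png"); b=cv2.imread("pics/s1.png")
cv2.imwrite("pics/ws1.png",cv2.resize(np.hstack([a,b]),(800,300),interpolation=3)); print(s["gripper_width"])
E
```

```text
[368.27780683 213.07958648] [593.11122731 172.31834592]
[370.57719584 183.85444871] [602.30878336  55.41779482]
[ 0.87010487 -0.60052703  0.45449458]
0.0004230678679012032
```

View pics/ws1.png

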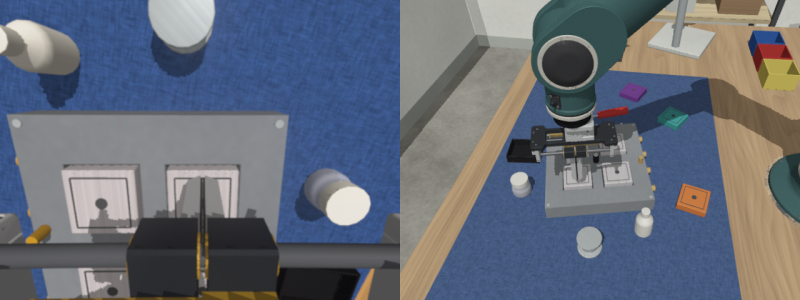

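```bash
python3 - <<'E'
from h import *
a=cv2.imread("pics/w1.png")[220:400,240:420]; b=read_camera("side")
sc=read_camera("scene")[180:250,330:420]
cv2.imwrite("pics/z1.png",np.hstack([cv2.resize(a,(400,400)),cv2.resize(sc,(400,400),interpolation=2)]))
where()
E
```

```text
t 2.95 chassis mm [50. 84.] tip z 48.12 F [0.43 0.42 0.  ] w 0.0003 yaw err -0.0 tilt [-0. -0. -1.]
```

View pics/z1.png

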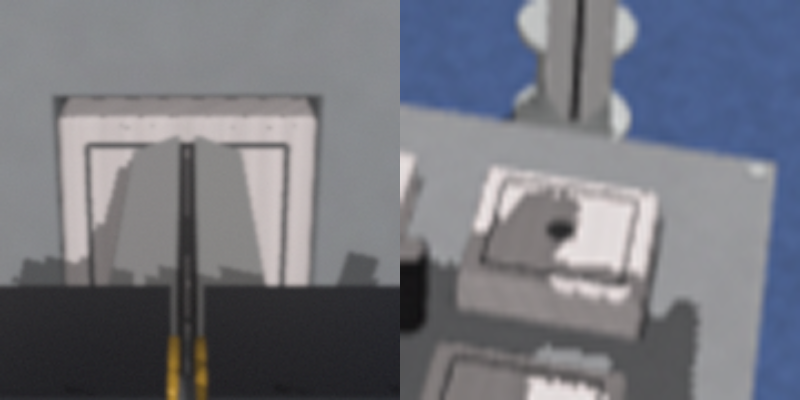

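```bash
python3 - <<'E'
from h import *
import cell
print([n for n in dir(cell) if not n.startswith('_')], getattr(cell,'tips_ahead',None))
s=read_state()
a=ray("wrist",(324.6,282),s)
for v in (200,202,204):
    p,e=tri(*a,*ray("scene",(368.8,v))); print(p.round(4),e.round(4))
print(s["ee_pos"])
m=camera_model("scene")
for z in (.1765,.1845): 
  for x in (-.047,.047,-.0595,.0595):
    print(z,x,cv2.projectPoints(np.array([[.6246+x,0,z]]),m["rvec"],m["tvec"],m["mtx"],np.array([m["k1"],0,0,0,0]))[0].ravel().round(1))
im=cv2.imread("pics/scene0.png")[90:165,305:415]
cv2.imwrite("pics/g0.png",cv2.resize(im,(770,525),interpolation=2))
E
```

```text
['IKError', 'camera_model', 'read_camera', 'read_state', 'sign_off', 'tips_ahead'] 0.008
[0.6143 0.1085 0.0709] 0.0021
[0.6148 0.1072 0.0676] 0.0017
[0.6153 0.106  0.0643] 0.0013
[0.61649351 0.10188469 0.05611805]
0.1765 -0.047 [325.3 161.8]
0.1765 0.047 [383.3 174.1]
0.1765 -0.0595 [318.1 160.2]
0.1765 0.0595 [391.4 175.8]
0.1845 -0.047 [325.4 156.9]
0.1845 0.047 [383.8 169. ]
0.1845 -0.0595 [318.1 155.3]
0.1845 0.0595 [392.  170.7]
```

View pics/g0.png

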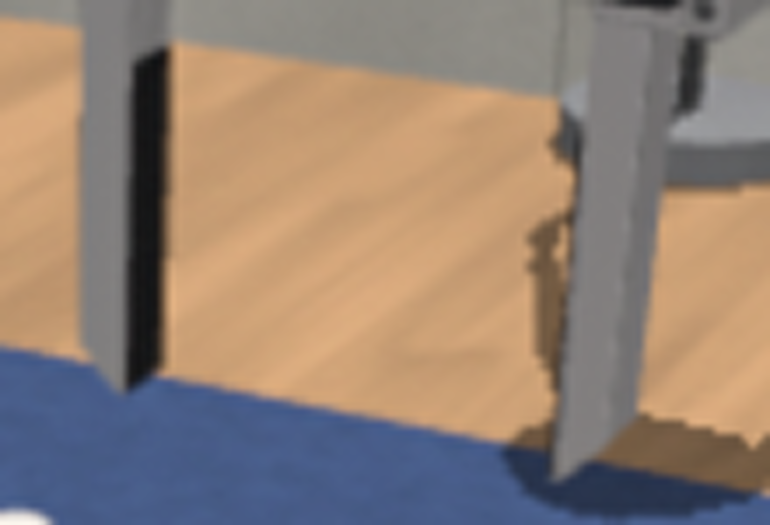

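In the pictures the fingertips stand about 20 mm higher than the nominal tip position, and the force confirms there is no contact yet. I'll go down slowly until the force shows contact.

Request:
{"api": "arm_command", "payload": {"steps": [{"fingers":0,"x":0,"y":0,"z":3,"ax":0,"ay":0,"az":0},{"fingers":0,"x":0,"y":0,"z":3,"ax":0,"ay":0,"az":0},{"fingers":0,"x":0,"y":0,"z":2,"ax":0,"ay":0,"az":0},{"fingers":0,"x":0,"y":0,"z":0,"ax":0,"ay":0,"az":0}]}}

```text
time: 3.35
ee_pos: [0.6162, 0.1018, 0.0476]
tool_rot: [-1.939, -2.471, 0.001]
force: [-0.1, 0.3, 0.1]
gripper_width: 0.0003
finger_force: 0.0
```

```bash
python3 - <<'E'
from h import *
where()
s=read_state(); a=read_camera("wrist")[220:400,240:420]; sc=read_camera("scene")[180:250,330:420]
cv2.imwrite("pics/z2.png",np.hstack([cv2.resize(a,(400,400)),cv2.resize(sc,(400,400),interpolation=2)]))
E
```

```text
t 3.35 chassis mm [49.8 84. ] tip z 39.64 F [-0.1   0.31  0.11] w 0.0003 yaw err -0.01 tilt [ 0.    -0.001 -1.   ]
```

View pics/z2.png

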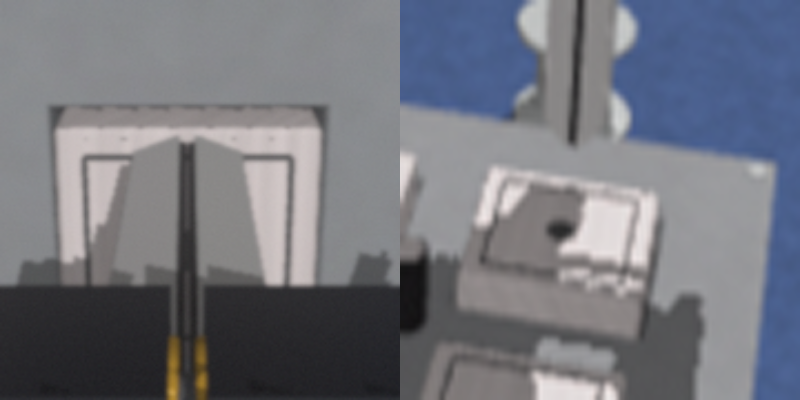

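The tip is now in view at scene pixel (369,205), directly over the far half of the cover and about 12 mm above it. The cover has not moved.

Request:
{"api": "arm_command", "payload": {"steps": [{"fingers":0,"x":0,"y":0,"z":3,"ax":0,"ay":0,"az":0},{"fingers":0,"x":0,"y":0,"z":3,"ax":0,"ay":0,"az":0},{"fingers":0,"x":0,"y":0,"z":1,"ax":0,"ay":0,"az":0},{"fingers":0,"x":0,"y":0,"z":0,"ax":0,"ay":0,"az":0}]}}

```text
time: 3.85
ee_pos: [0.6163, 0.1019, 0.0409]
tool_rot: [-1.939, -2.471, 0.001]
force: [0.0, -0.3, -0.8]
gripper_width: 0.0002
finger_force: 0.0
```

```bash
python3 -c "from h import *; where()"
```

```text
t 3.85 chassis mm [49.9 84. ] tip z 32.85 F [ 0.03 -0.29 -0.84] w 0.0002 yaw err -0.01 tilt [ 0. -0. -1.]
```

Request:
{"api": "arm_command", "payload": {"steps": [{"fingers":0,"x":0,"y":0,"z":1,"ax":0,"ay":0,"az":0},{"fingers":0,"x":0,"y":0,"z":0,"ax":0,"ay":0,"az":0}]}}

```text
time: 4.05
ee_pos: [0.6165, 0.1019, 0.0401]
tool_rot: [-1.939, -2.471, 0.0]
force: [-0.0, 1.1, 0.0]
gripper_width: 0.0009
finger_force: 0.0
```

```bash
python3 -c "from h import *; where()"
```

```text
t 4.05 chassis mm [50. 84.] tip z 32.06 F [-0.04  1.06  0.01] w 0.0009 yaw err -0.0 tilt [-0. -0. -1.]
```

Request:
{"api": "arm_command", "payload": {"steps": [{"fingers":0,"x":0,"y":0,"z":1,"ax":0,"ay":0,"az":0},{"fingers":0,"x":0,"y":0,"z":0,"ax":0,"ay":0,"az":0}]}}

```text
time: 4.25
ee_pos: [0.6164, 0.1019, 0.039]
tool_rot: [-1.94, -2.471, 0.0]
force: [0.5, -0.5, 0.2]
gripper_width: 0.0004
finger_force: 0.0
```

Request:
{"api": "arm_command", "payload": {"steps": [{"fingers":0,"x":0,"y":0,"z":0.5,"ax":0,"ay":0,"az":0},{"fingers":0,"x":0,"y":0,"z":0,"ax":0,"ay":0,"az":0}]}}

```text
time: 4.45
ee_pos: [0.6165, 0.1019, 0.0386]
tool_rot: [-1.939, -2.471, 0.0]
force: [-0.4, 0.5, 0.1]
gripper_width: 0.0002
finger_force: 0.0
```

Request:
{"api": "arm_command", "payload": {"steps": [{"fingers":0,"x":0,"y":0,"z":0.5,"ax":0,"ay":0,"az":0},{"fingers":0,"x":0,"y":0,"z":0,"ax":0,"ay":0,"az":0}]}}

```text
time: 4.65
ee_pos: [0.6165, 0.1019, 0.0381]
tool_rot: [-1.939, -2.471, 0.0]
force: [0.3, 0.2, -0.1]
gripper_width: 0.0008
finger_force: 0.0
```

Request:
{"api": "arm_command", "payload": {"steps": [{"fingers":0,"x":0,"y":0,"z":0.5,"ax":0,"ay":0,"az":0},{"fingers":0,"x":0,"y":0,"z":0,"ax":0,"ay":0,"az":0}]}}

```text
time: 4.85
ee_pos: [0.6165, 0.1019, 0.0376]
tool_rot: [-1.939, -2.471, 0.0]
force: [-0.1, -0.8, -0.3]
gripper_width: 0.0006
finger_force: 0.0
```

Request:
{"api": "arm_command", "payload": {"steps": [{"fingers":0,"x":0,"y":0,"z":0.5,"ax":0,"ay":0,"az":0},{"fingers":0,"x":0,"y":0,"z":0,"ax":0,"ay":0,"az":0}]}}

```text
time: 5.05
ee_pos: [0.6165, 0.1019, 0.037]
tool_rot: [-1.94, -2.471, 0.0]
force: [0.1, 0.2, 0.7]
gripper_width: 0.0003
finger_force: 0.0
```

Request:
{"api": "arm_command", "payload": {"steps": [{"fingers":0,"x":0,"y":0,"z":0.5,"ax":0,"ay":0,"az":0},{"fingers":0,"x":0,"y":0,"z":0,"ax":0,"ay":0,"az":0}]}}

```text
time: 5.25
ee_pos: [0.6165, 0.1019, 0.0366]
tool_rot: [-1.939, -2.471, 0.0]
force: [-0.1, -0.5, -0.1]
gripper_width: 0.0008
finger_force: 0.0
```

Request:
{"api": "arm_command", "payload": {"steps": [{"fingers":0,"x":0,"y":0,"z":0.5,"ax":0,"ay":0,"az":0},{"fingers":0,"x":0,"y":0,"z":0,"ax":0,"ay":0,"az":0}]}}

```text
time: 5.45
ee_pos: [0.6165, 0.1019, 0.036]
tool_rot: [-1.939, -2.471, 0.0]
force: [0.5, -0.2, 0.0]
gripper_width: 0.0002
finger_force: 0.0
```

```bash
python3 - <<'E'
from h import *
where()
a=read_camera("wrist")[220:400,240:420]; sc=read_camera("scene")[180:250,330:420]
cv2.imwrite("pics/z3.png",np.hstack([cv2.resize(a,(400,400)),cv2.resize(sc,(400,400),interpolation=2)]))
E
```

```text
t 5.45 chassis mm [50. 84.] tip z 28.05 F [ 0.51 -0.25  0.04] w 0.0002 yaw err -0.0 tilt [-0. -0. -1.]
```

View pics/z3.png

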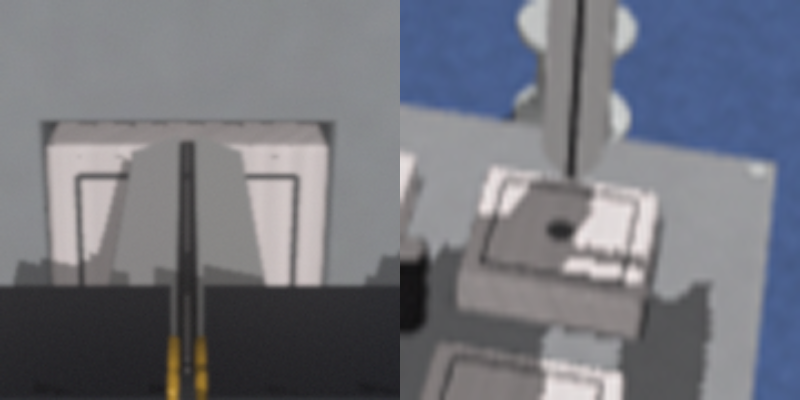

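The tip is at scene pixel (368,211), in line with the cover's far edge and perhaps a few mm above it. There is still no contact.

Request:
{"api": "arm_command", "payload": {"steps": [{"fingers":0,"x":0,"y":0,"z":1,"ax":0,"ay":0,"az":0},{"fingers":0,"x":0,"y":0,"z":0,"ax":0,"ay":0,"az":0}]}}

```text
time: 5.75
ee_pos: [0.6164, 0.1019, 0.035]
tool_rot: [-1.939, -2.471, 0.0]
force: [0.1, -0.7, -0.3]
gripper_width: 0.0005
finger_force: 0.0
```

Request:
{"api": "arm_command", "payload": {"steps": [{"fingers":0,"x":0,"y":0,"z":0.6,"ax":0,"ay":0,"az":0},{"fingers":0,"x":0,"y":0,"z":0,"ax":0,"ay":0,"az":0}]}}

```text
time: 5.95
ee_pos: [0.6165, 0.1019, 0.0344]
tool_rot: [-1.939, -2.471, 0.0]
force: [-0.4, -0.2, -0.5]
gripper_width: 0.0004
finger_force: 0.0
```

Request:
{"api": "arm_command", "payload": {"steps": [{"fingers":0,"x":0,"y":0,"z":0.6,"ax":0,"ay":0,"az":0},{"fingers":0,"x":0,"y":0,"z":0,"ax":0,"ay":0,"az":0}]}}

```text
time: 6.15
ee_pos: [0.6164, 0.1019, 0.0338]
tool_rot: [-1.94, -2.471, 0.0]
force: [0.7, -0.4, 0.4]
gripper_width: 0.0007
finger_force: 0.0
```

Request:
{"api": "arm_command", "payload": {"steps": [{"fingers":0,"x":0,"y":0,"z":0.6,"ax":0,"ay":0,"az":0},{"fingers":0,"x":0,"y":0,"z":0,"ax":0,"ay":0,"az":0}]}}

```text
time: 6.35
ee_pos: [0.6165, 0.1019, 0.0332]
tool_rot: [-1.939, -2.471, 0.0]
force: [0.3, -0.4, 0.2]
gripper_width: 0.0005
finger_force: 0.0
```

Request:
{"api": "arm_command", "payload": {"steps": [{"fingers":0,"x":0,"y":0,"z":0.6,"ax":0,"ay":0,"az":0},{"fingers":0,"x":0,"y":0,"z":0,"ax":0,"ay":0,"az":0}]}}

```text
time: 6.55
ee_pos: [0.6165, 0.1019, 0.0327]
tool_rot: [-1.939, -2.471, 0.0]
force: [0.1, 0.6, -0.1]
gripper_width: 0.0005
finger_force: 0.0
```

Request:
{"api": "arm_command", "payload": {"steps": [{"fingers":0,"x":0,"y":0,"z":0.6,"ax":0,"ay":0,"az":0},{"fingers":0,"x":0,"y":0,"z":0,"ax":0,"ay":0,"az":0}]}}

```text
time: 6.75
ee_pos: [0.6164, 0.1019, 0.0321]
tool_rot: [-1.939, -2.471, 0.0]
force: [0.4, -1.2, 0.1]
gripper_width: 0.0005
finger_force: 0.0
```

Request:
{"api": "arm_command", "payload": {"steps": [{"fingers":0,"x":0,"y":0,"z":0.6,"ax":0,"ay":0,"az":0},{"fingers":0,"x":0,"y":0,"z":0,"ax":0,"ay":0,"az":0}]}}

```text
time: 6.95
ee_pos: [0.6165, 0.1019, 0.0315]
tool_rot: [-1.939, -2.471, 0.0]
force: [-0.5, -0.3, 0.8]
gripper_width: 0.0006
finger_force: 0.0
```

Request:
{"api": "arm_command", "payload": {"steps": [{"fingers":0,"x":0,"y":0,"z":0.6,"ax":0,"ay":0,"az":0},{"fingers":0,"x":0,"y":0,"z":0,"ax":0,"ay":0,"az":0}]}}

```text
time: 7.15
ee_pos: [0.6164, 0.1019, 0.0308]
tool_rot: [-1.939, -2.471, 0.0]
force: [0.4, -0.2, -0.9]
gripper_width: 0.0006
finger_force: 0.0
```

```bash
python3 - <<'E'
from h import *
where()
a=read_camera("wrist")[220:400,240:420]; f=read_camera("scene"); sc=f[180:250,330:420]; cv2.imwrite("pics/sc4.png",f)
cv2.imwrite("pics/z4.png",np.hstack([cv2.resize(a,(400,400)),cv2.resize(sc,(400,400),interpolation=2)]))
g=cv2.cvtColor(f,cv2.COLOR_BGR2GRAY); g0=cv2.cvtColor(cv2.imread("pics/scene0.png"),cv2.COLOR_BGR2GRAY)
for u in (352,358,374,380): print(u,g0[228:248,u],g[228:248,u])
E
```

```text
t 7.15 chassis mm [50. 84.] tip z 22.81 F [ 0.37 -0.23 -0.94] w 0.0006 yaw err -0.0 tilt [ 0. -0. -1.]
352 [201 165 136 132 132 132 126 137 146 148 148 147 149 179 205 165 185 220
 221 221] [132 139 138 136 136 137 130 104  85  85  86  85  86 103 116  95 107 125
 126 126]
358 [207 199 157 136 133 133 133 122 134 146 147 148 147 148 180 189 148 178
 212 214] [117 137 141 139 137 137 137 125  99  86  85  87  86  87 104 108  87 103
 120 121]
374 [197 174 197 199 161 136 131 131 130 123 136 146 149 150 148 150 177 207
 167 164] [116  99 118 167 164 140 135 134 133 126 139 151 153 154 153 152 170 204
 172 169]
380 [160 159 193 216 193 149 130 130 132 130 121 135 147 148 147 145 146 162
 179 172] [131  94 108 138 163 151 135 134 135 135 125 124 111 118 110 116 109 125
 162 163]
```

Request:
{"api": "arm_command", "payload": {"steps": [{"fingers":0,"x":0,"y":0,"z":0.6,"ax":0,"ay":0,"az":0},{"fingers":0,"x":0,"y":0,"z":0,"ax":0,"ay":0,"az":0}]}}

```text
time: 7.45
ee_pos: [0.6165, 0.1019, 0.0303]
tool_rot: [-1.939, -2.471, 0.0]
force: [0.5, 0.6, 0.1]
gripper_width: 0.0006
finger_force: 0.0
```

Request:
{"api": "arm_command", "payload": {"steps": [{"fingers":0,"x":0,"y":0,"z":0.6,"ax":0,"ay":0,"az":0},{"fingers":0,"x":0,"y":0,"z":0,"ax":0,"ay":0,"az":0}]}}

```text
time: 7.65
ee_pos: [0.6166, 0.1019, 0.03]
tool_rot: [1.94, 2.471, -0.0]
force: [-2.1, -0.6, 5.3]
gripper_width: 0.0006
finger_force: 2.6
```

Request:
{"api": "arm_command", "payload": {"steps": [{"fingers":0,"x":0,"y":0,"z":0.6,"ax":0,"ay":0,"az":0},{"fingers":0,"x":0,"y":0,"z":0,"ax":0,"ay":0,"az":0}]}}

```text
time: 7.85
ee_pos: [0.6166, 0.102, 0.03]
tool_rot: [1.939, 2.471, 0.0]
force: [-5.2, -1.3, 13.8]
gripper_width: 0.0001
finger_force: 6.8
```

Contact came at TCP z ≈ 30.2 mm. The force then rose to 14 N with no sinking at all, so this cover (+x,+y) is seated. I'll lift and go to the (−x,+y) cover.

Request:
{"api": "arm_command", "payload": {"steps": [{"fingers":0,"x":0,"y":0,"z":-6,"ax":0,"ay":0,"az":0},{"fingers":0,"x":0,"y":0,"z":-6,"ax":0,"ay":0,"az":0},{"fingers":0,"x":0,"y":-25,"z":0,"ax":0,"ay":0,"az":0},{"fingers":0,"x":0,"y":-25,"z":0,"ax":0,"ay":0,"az":0},{"fingers":0,"x":0,"y":-25,"z":0,"ax":0,"ay":0,"az":0},{"fingers":0,"x":0,"y":-25,"z":0,"ax":0,"ay":0,"az":0},{"fingers":0,"x":0,"y":0,"z":5,"ax":0,"ay":0,"az":0},{"fingers":0,"x":0,"y":0,"z":4,"ax":0,"ay":0,"az":0},{"fingers":0,"x":0,"y":0,"z":1,"ax":0,"ay":0,"az":0},{"fingers":0,"x":0,"y":0,"z":0,"ax":0,"ay":0,"az":0}]}}

```text
time: 8.85
ee_pos: [0.5199, 0.0784, 0.0309]
tool_rot: [-1.939, -2.471, 0.0]
force: [-0.2, 0.0, 0.4]
gripper_width: 0.0004
finger_force: 0.0
```

```bash
python3 -c "from h import *; where()"
```

```text
t 8.85 chassis mm [-49.4  84.1] tip z 22.88 F [-0.15  0.01  0.43] w 0.0004 yaw err 0.0 tilt [ 0. -0. -1.]
```

Request:
{"api": "arm_command", "payload": {"steps": [{"fingers":0,"x":0,"y":0,"z":0.6,"ax":0,"ay":0,"az":0},{"fingers":0,"x":0,"y":0,"z":0.4,"ax":0,"ay":0,"az":0},{"fingers":0,"x":0,"y":0,"z":0,"ax":0,"ay":0,"az":0}]}}

```text
time: 9.15
ee_pos: [0.5195, 0.0782, 0.0301]
tool_rot: [-1.939, -2.471, 0.0]
force: [-0.3, -0.1, -0.3]
gripper_width: 0.0005
finger_force: 0.0
```

Request:
{"api": "arm_command", "payload": {"steps": [{"fingers":0,"x":0,"y":0,"z":0.3,"ax":0,"ay":0,"az":0},{"fingers":0,"x":0,"y":0,"z":0,"ax":0,"ay":0,"az":0}]}}

```text
time: 9.35
ee_pos: [0.5195, 0.0782, 0.03]
tool_rot: [1.939, 2.471, 0.0]
force: [-0.6, -0.3, 3.1]
gripper_width: 0.0002
finger_force: 1.6
```

Request:
{"api": "arm_command", "payload": {"steps": [{"fingers":0,"x":0,"y":0,"z":0.2,"ax":0,"ay":0,"az":0},{"fingers":0,"x":0,"y":0,"z":0,"ax":0,"ay":0,"az":0},{"fingers":0,"x":0,"y":0,"z":0,"ax":0,"ay":0,"az":0}]}}

```text
time: 9.65
ee_pos: [0.5195, 0.0782, 0.03]
tool_rot: [1.939, 2.471, 0.0]
force: [-2.6, 0.0, 8.5]
gripper_width: 0.0
finger_force: 3.8
```

```bash
python3 -c "from h import *; where()"
```

```text
t 9.65 chassis mm [-49.8  84. ] tip z 21.96 F [-2.63  0.04  8.52] w 0.0 yaw err -0.01 tilt [-0.  0. -1.]
```

It held at 30.0 mm under 8.5 N, so the (−x,+y) cover is seated too. Next is (−x,−y), pressing its outer −y side.

Request:
{"api": "arm_command", "payload": {"steps": [{"fingers":0,"x":0,"y":0,"z":-6,"ax":0,"ay":0,"az":0},{"fingers":0,"x":0,"y":0,"z":-6,"ax":0,"ay":0,"az":0},{"fingers":0,"x":-28,"y":0,"z":0,"ax":0,"ay":0,"az":0},{"fingers":0,"x":-28,"y":0,"z":0,"ax":0,"ay":0,"az":0},{"fingers":0,"x":-28,"y":0,"z":0,"ax":0,"ay":0,"az":0},{"fingers":0,"x":-28,"y":0,"z":0,"ax":0,"ay":0,"az":0},{"fingers":0,"x":-28,"y":0,"z":0,"ax":0,"ay":0,"az":0},{"fingers":0,"x":-28,"y":0,"z":0,"ax":0,"ay":0,"az":0},{"fingers":0,"x":0,"y":0,"z":5,"ax":0,"ay":0,"az":0},{"fingers":0,"x":0,"y":0,"z":4,"ax":0,"ay":0,"az":0},{"fingers":0,"x":0,"y":0,"z":1,"ax":0,"ay":0,"az":0},{"fingers":0,"x":0,"y":0,"z":0,"ax":0,"ay":0,"az":0},{"fingers":0,"x":0,"y":0,"z":0,"ax":0,"ay":0,"az":0}]}}

```text
time: 10.95
ee_pos: [0.5593, -0.0843, 0.0318]
tool_rot: [-1.938, -2.472, -0.0]
force: [-0.6, -0.1, -0.1]
gripper_width: 0.0006
finger_force: 0.0
```

```bash
python3 -c "from h import *; where()"
```

```text
t 10.95 chassis mm [-49.8 -83.2] tip z 23.8 F [-0.56 -0.14 -0.1 ] w 0.0006 yaw err 0.06 tilt [ 0.  0. -1.]
```

Request:
{"api": "arm_command", "payload": {"steps": [{"fingers":0,"x":0,"y":0,"z":0.8,"ax":0,"ay":0,"az":0},{"fingers":0,"x":0,"y":0,"z":0.6,"ax":0,"ay":0,"az":0},{"fingers":0,"x":0,"y":0,"z":0,"ax":0,"ay":0,"az":0}]}}

```text
time: 11.25
ee_pos: [0.5593, -0.085, 0.0302]
tool_rot: [-1.939, -2.471, 0.0]
force: [-0.1, -0.7, 0.0]
gripper_width: 0.0005
finger_force: 0.0
```

Request:
{"api": "arm_command", "payload": {"steps": [{"fingers":0,"x":0,"y":0,"z":0.4,"ax":0,"ay":0,"az":0},{"fingers":0,"x":0,"y":0,"z":0,"ax":0,"ay":0,"az":0},{"fingers":0,"x":0,"y":0,"z":0,"ax":0,"ay":0,"az":0}]}}

```text
time: 11.55
ee_pos: [0.5593, -0.0851, 0.0298]
tool_rot: [-1.94, -2.471, 0.0]
force: [0.9, -0.4, -0.1]
gripper_width: 0.0004
finger_force: 0.2
```

```bash
python3 -c "from h import *; where()"
```

```text
t 11.55 chassis mm [-50.  -84.1] tip z 21.84 F [ 0.86 -0.45 -0.15] w 0.0004 yaw err -0.01 tilt [-0. -0. -1.]
```

Request:
{"api": "arm_command", "payload": {"steps": [{"fingers":0,"x":0,"y":0,"z":0.4,"ax":0,"ay":0,"az":0},{"fingers":0,"x":0,"y":0,"z":0,"ax":0,"ay":0,"az":0},{"fingers":0,"x":0,"y":0,"z":0,"ax":0,"ay":0,"az":0}]}}

```text
time: 11.85
ee_pos: [0.5594, -0.0852, 0.0295]
tool_rot: [1.94, 2.471, -0.0]
force: [1.2, -1.3, 0.8]
gripper_width: 0.0006
finger_force: 0.8
```

Request:
{"api": "arm_command", "payload": {"steps": [{"fingers":0,"x":0,"y":0,"z":0.3,"ax":0,"ay":0,"az":0},{"fingers":0,"x":0,"y":0,"z":0,"ax":0,"ay":0,"az":0},{"fingers":0,"x":0,"y":0,"z":0,"ax":0,"ay":0,"az":0}]}}

```text
time: 12.15
ee_pos: [0.5593, -0.0851, 0.0292]
tool_rot: [1.94, 2.471, -0.0]
force: [0.8, -0.9, 2.4]
gripper_width: 0.0007
finger_force: 0.8
```

Request:
{"api": "arm_command", "payload": {"steps": [{"fingers":0,"x":0,"y":0,"z":0.4,"ax":0,"ay":0,"az":0},{"fingers":0,"x":0,"y":0,"z":0,"ax":0,"ay":0,"az":0}]}}

```text
time: 12.35
ee_pos: [0.5594, -0.0852, 0.0288]
tool_rot: [1.94, 2.471, -0.0]
force: [-0.2, -2.6, 2.5]
gripper_width: 0.0002
finger_force: 1.3
```

Request:
{"api": "arm_command", "payload": {"steps": [{"fingers":0,"x":0,"y":0,"z":0.4,"ax":0,"ay":0,"az":0},{"fingers":0,"x":0,"y":0,"z":0,"ax":0,"ay":0,"az":0}]}}

```text
time: 12.55
ee_pos: [0.5594, -0.0851, 0.0284]
tool_rot: [1.94, 2.471, -0.0]
force: [0.5, -3.0, 2.8]
gripper_width: 0.0003
finger_force: 1.6
```

```bash
python3 - <<'E'
from h import *
where(); f=read_camera("scene")
cv2.imwrite("pics/c5.png",np.hstack([cv2.resize(x[190:290,260:340],(400,500),interpolation=2) for x in (cv2.imread("pics/scene0.png"),f)]))
E
```

```text
t 12.55 chassis mm [-50.  -84.1] tip z 20.36 F [ 0.54 -2.95  2.84] w 0.0003 yaw err -0.01 tilt [-0.  0. -1.]
```

View pics/c5.png

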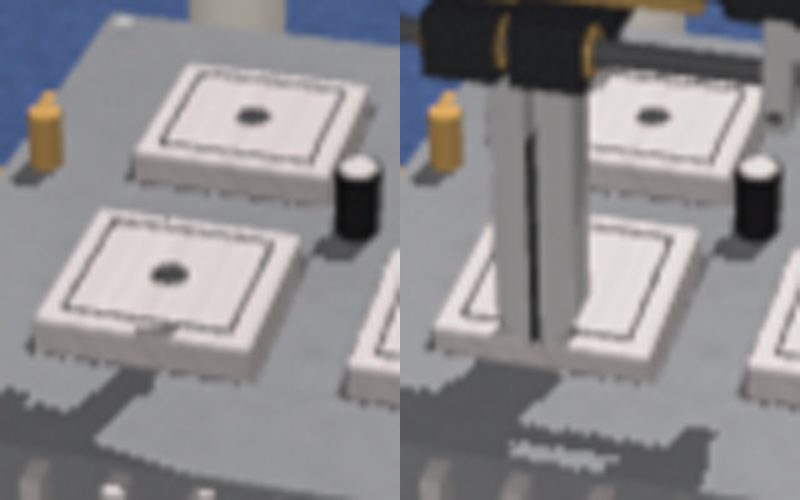

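The crop compares before and after. The (−x,−y) cover's near edge has sunk under the finger: its front face at about (545,350) is narrower, it sank 1.8 mm with only 2–3 N, and the far side has risen. This is the one that rocks. I'll lift, move 30 mm to its dot and press.

Request:
{"api": "arm_command", "payload": {"steps": [{"fingers":0,"x":0,"y":0,"z":-2,"ax":0,"ay":0,"az":0},{"fingers":0,"x":0,"y":0,"z":-4,"ax":0,"ay":0,"az":0},{"fingers":0,"x":0,"y":0,"z":-6,"ax":0,"ay":0,"az":0},{"fingers":0,"x":15,"y":0,"z":0,"ax":0,"ay":0,"az":0},{"fingers":0,"x":15,"y":0,"z":0,"ax":0,"ay":0,"az":0},{"fingers":0,"x":0,"y":0,"z":5,"ax":0,"ay":0,"az":0},{"fingers":0,"x":0,"y":0,"z":3,"ax":0,"ay":0,"az":0},{"fingers":0,"x":0,"y":0,"z":1,"ax":0,"ay":0,"az":0},{"fingers":0,"x":0,"y":0,"z":0,"ax":0,"ay":0,"az":0},{"fingers":0,"x":0,"y":0,"z":0,"ax":0,"ay":0,"az":0}]}}

```text
time: 13.6
ee_pos: [0.5522, -0.0563, 0.0313]
tool_rot: [-1.94, -2.471, 0.0]
force: [-0.1, -0.3, 1.0]
gripper_width: 0.0009
finger_force: 0.0
```

```bash
python3 -c "from h import *; where()"
```

```text
t 13.6 chassis mm [-50.1 -54.3] tip z 23.28 F [-0.08 -0.35  1.01] w 0.0009 yaw err -0.04 tilt [-0. -0. -1.]
```

Request:
{"api": "arm_command", "payload": {"steps": [{"fingers":0,"x":0,"y":0,"z":0.8,"ax":0,"ay":0,"az":0},{"fingers":0,"x":0,"y":0,"z":0.5,"ax":0,"ay":0,"az":0},{"fingers":0,"x":0,"y":0,"z":0.4,"ax":0,"ay":0,"az":0},{"fingers":0,"x":0,"y":0,"z":0.3,"ax":0,"ay":0,"az":0},{"fingers":0,"x":0,"y":0,"z":0,"ax":0,"ay":0,"az":0}]}}

```text
time: 14.1
ee_pos: [0.5527, -0.056, 0.0299]
tool_rot: [1.939, 2.471, 0.001]
force: [-1.0, -0.8, 8.8]
gripper_width: 0.0005
finger_force: 4.1
```

Request:
{"api": "arm_command", "payload": {"steps": [{"fingers":0,"x":0,"y":0,"z":0.5,"ax":0,"ay":0,"az":0},{"fingers":0,"x":0,"y":0,"z":0.5,"ax":0,"ay":0,"az":0},{"fingers":0,"x":0,"y":0,"z":0,"ax":0,"ay":0,"az":0}]}}

```text
time: 14.4
ee_pos: [0.5527, -0.056, 0.0289]
tool_rot: [1.939, 2.471, 0.001]
force: [-1.1, 0.5, 9.2]
gripper_width: 0.0002
finger_force: 4.5
```

Request:
{"api": "arm_command", "payload": {"steps": [{"fingers":0,"x":0,"y":0,"z":0.6,"ax":0,"ay":0,"az":0},{"fingers":0,"x":0,"y":0,"z":0.6,"ax":0,"ay":0,"az":0},{"fingers":0,"x":0,"y":0,"z":0.6,"ax":0,"ay":0,"az":0},{"fingers":0,"x":0,"y":0,"z":0.6,"ax":0,"ay":0,"az":0},{"fingers":0,"x":0,"y":0,"z":0.6,"ax":0,"ay":0,"az":0},{"fingers":0,"x":0,"y":0,"z":0.6,"ax":0,"ay":0,"az":0},{"fingers":0,"x":0,"y":0,"z":0.6,"ax":0,"ay":0,"az":0},{"fingers":0,"x":0,"y":0,"z":0,"ax":0,"ay":0,"az":0}]}}

```text
time: 15.2
ee_pos: [0.5527, -0.0559, 0.0247]
tool_rot: [1.939, 2.471, 0.001]
force: [-1.2, 0.6, 8.5]
gripper_width: 0.0002
finger_force: 4.4
```

Request:
{"api": "arm_command", "payload": {"steps": [{"fingers":0,"x":0,"y":0,"z":0.5,"ax":0,"ay":0,"az":0},{"fingers":0,"x":0,"y":0,"z":0.3,"ax":0,"ay":0,"az":0},{"fingers":0,"x":0,"y":0,"z":0,"ax":0,"ay":0,"az":0},{"fingers":0,"x":0,"y":0,"z":0,"ax":0,"ay":0,"az":0}]}}

```text
time: 15.6
ee_pos: [0.5523, -0.0561, 0.0239]
tool_rot: [1.94, 2.471, -0.0]
force: [-4.4, 0.2, 12.5]
gripper_width: 0.0002
finger_force: 6.2
```

Request:
{"api": "arm_command", "payload": {"steps": [{"fingers":0,"x":0,"y":0,"z":0.3,"ax":0,"ay":0,"az":0},{"fingers":0,"x":0,"y":0,"z":0,"ax":0,"ay":0,"az":0},{"fingers":0,"x":0,"y":0,"z":0,"ax":0,"ay":0,"az":0}]}}

```text
time: 15.9
ee_pos: [0.5524, -0.0561, 0.024]
tool_rot: [1.939, 2.471, 0.0]
force: [-5.6, 0.4, 18.2]
gripper_width: 0.0006
finger_force: 8.9
```

Request:
{"api": "arm_command", "payload": {"steps": [{"fingers":0,"x":0,"y":0,"z":0.2,"ax":0,"ay":0,"az":0},{"fingers":0,"x":0,"y":0,"z":0,"ax":0,"ay":0,"az":0},{"fingers":0,"x":0,"y":0,"z":0,"ax":0,"ay":0,"az":0}]}}

```text
time: 16.2
ee_pos: [0.5524, -0.0561, 0.0239]
tool_rot: [1.939, 2.471, 0.0]
force: [-7.8, -0.9, 21.1]
gripper_width: 0.0006
finger_force: 10.7
```

The cover stopped hard 6 mm lower, with 21 N and no further travel, so it is home. Retracting.

Request:
{"api": "arm_command", "payload": {"steps": [{"fingers":0,"x":0,"y":0,"z":-2,"ax":0,"ay":0,"az":0},{"fingers":0,"x":0,"y":0,"z":-5,"ax":0,"ay":0,"az":0},{"fingers":0,"x":0,"y":0,"z":-15,"ax":0,"ay":0,"az":0},{"fingers":0,"x":0,"y":0,"z":-25,"ax":0,"ay":0,"az":0},{"fingers":0,"x":0,"y":0,"z":-30,"ax":0,"ay":0,"az":0},{"fingers":0,"x":0,"y":0,"z":-30,"ax":0,"ay":0,"az":0},{"fingers":0,"x":0,"y":0,"z":-30,"ax":0,"ay":0,"az":0},{"fingers":0,"x":0,"y":0,"z":0,"ax":0,"ay":0,"az":0},{"fingers":0,"x":0,"y":0,"z":0,"ax":0,"ay":0,"az":0}]}}

```text
time: 17.1
ee_pos: [0.5525, -0.056, 0.1609]
tool_rot: [1.939, 2.47, 0.001]
force: [-0.2, -0.0, -1.3]
gripper_width: 0.0003
finger_force: 0.0
```

```bash
python3 - <<'E'
from h import *
where(); s=read_camera("scene")
cv2.imwrite("pics/end.png",cv2.resize(s[170:320,220:420],(800,600),interpolation=2))
E
```

```text
t 17.1 chassis mm [-49.7 -54.1] tip z 152.94 F [-0.21 -0.   -1.28] w 0.0003 yaw err -0.0 tilt [-0.001  0.002 -1.   ]
```

View pics/end.png

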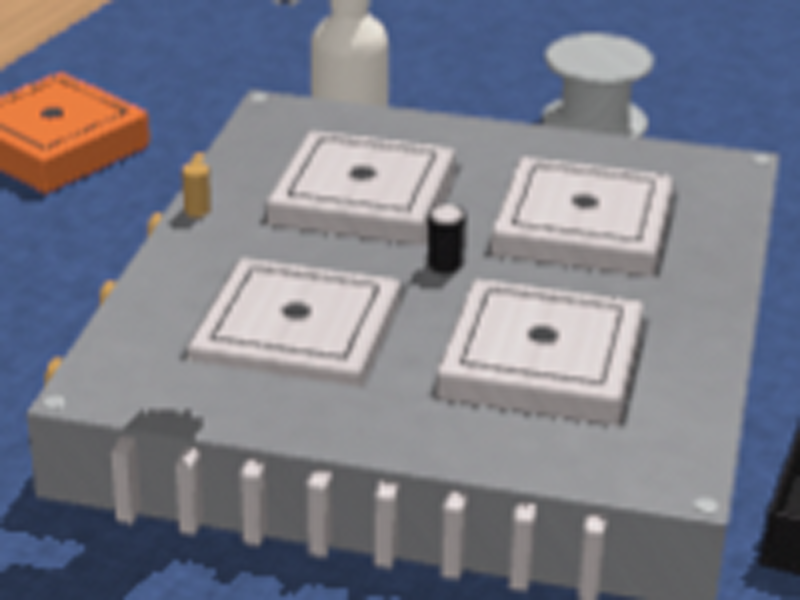

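The final picture shows the (−x,−y) cover, dot at (296,310), level and clearly lower than the others. The capacitor, the standoff and the other three covers are where they were.

```bash
python3 -c "from cell import *; print(sign_off())"
```

```text
the job is handed in; nothing more can be done
None
```

The unseated cover was the one at chassis (−50, −54) mm: it rocked under 2–3 N near its edge, I pressed it 6 mm down in the middle until it stopped hard at 21 N, withdrew the hand and handed the job in at about 17 s (the two +y covers tested seated; the (+50, −54) cover was not pressed).

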